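Draw the long turner out of the utensil box and hold it over the drying tray

TASK

The long blue-handled turner lies in the covered steel utensil box, and it is longer than the window in the cover: slide it along, tilt it and draw it out through the window, without forcing it against the box. Finish still holding it in the gripper, right way up, level and still, about a hand's width or two above the drying tray with its blade over the middle of the tray, the whole turner clear of box and tray. Leave the two jars and the mug where they stand.

Things in the scene. Friction and masses are not known exactly. Their poses are not given: they have to be found in the camera images.
- spatula_grip (a point): place to grip the turner (280 mm long, about 0.15 kg): centre, half-way up, of its blue handle near the centre of mass. x runs along it from handle end to blade, z up. Handle 22 mm wide, 24 mm thick; from here it runs 155 mm to -x and 35 mm to +x; blade tip 125 mm to +x. It starts flat in the box on the ribs, this point 30 mm above the table, blade to the robot's left.
- spatula_blade (a point): centre of the turner's flat steel blade (80 mm along x, 56 mm wide, 4 mm thick, underside level with the handle's underside), 85 mm from the grip point towards +x and 10 mm lower; same axes as the grip point. Partly hidden under the cover at the start.
- spatula_end (a point): the handle's rear end, on the handle's centre line, 155 mm from the grip point towards -x; same axes as the grip point. Under the cover at the start.
- box: steel utensil box, fixed. Origin: centre of its underside, on the table; x along its length, to the end where the blade lies (robot's left); z up. Outside 438 (x) by 206 (y) by 82 mm high, inside 430 by 198 mm, inner floor 10 mm above the table. Two white ribs, 8 mm wide, cross the floor at x = -90 and +90 mm, tops 18 mm above the table; the turner lies on them.
- box_window (a point): centre of the window in the box's cover, at the cover's upper face, 82 mm above the table; axes as the box. The window is edged in black, 210 mm (x) by 170 mm (y). The cover is rigid sheet, 4 mm thick, its underside 78 mm above the table; under it at both ends is empty room 110 mm long.
- tray_mid (a point): middle of the drying tray, at the top of the fruit rounds, 22 mm above the table. The tray is fixed, steel-rimmed, 260 mm (own x) by 246 mm, rim 26 mm high, with rounds of dried fruit fixed on it; it stands to the robot's left of the box.
- jar_a: amber glass jar with red lid, 72 mm across, 110 mm high, standing; origin at the centre of its underside. Leave alone.
- jar_b: green glass jar with steel lid, 72 mm across, 110 mm high, standing; origin at the centre of its underside. Leave alone.
- mug: white mug, 80 mm across, 90 mm high, standing to the right of the box; origin at the centre of its underside. Leave alone.

How it is judged:
At the end, for the whole second after the job is handed in: Only the fingers hold the turner: still (under 30 mm/s), right way up, level within 0.3 rad, blade centre within 60 mm sideways of the tray's middle and 85 to 300 mm above the table, handle end over 100 mm above the table. Jars and mug upright within 30 mm of their places (horizontal distance between spatula_blade and tray_mid below 0.06 m and height (world z) of spatula_blade between 0.085 and 0.3 m and height (world z) of spatula_end above 0.1 m and angle between spatula_grip's own z axis and vertical below 0.3 rad and contact force between spatula and the fingers above 1 N and contact force between spatula and box below 0.1 N and contact force between spatula and tray below 0.1 N and contact force between spatula and jar_a below 0.1 N and contact force between spatula and jar_b below 0.1 N and contact force between spatula and mug below 0.1 N and linear speed of spatula below 0.03 m/s and distance of each of jar_a, jar_b, mug from where it was at the start of the episode below 0.03 m and angle between each of jar_a, jar_b, mug's own z axis and vertical below 0.2 rad); the arm keeps its last pose, push and grip.
It fails at once if the turner, lifted off the ribs, is forced against the box (over 40 N) (contact force between spatula and box above 40 N and height (world z) of spatula_grip above 0.034 m).
It fails at once if jar_a is moved over 30 mm or tipped (distance of jar_a from where it was at the start of the episode above 0.03 m or angle between jar_a's own z axis and vertical above 0.3 rad).
It fails at once if jar_b is moved over 30 mm or tipped (distance of jar_b from where it was at the start of the episode above 0.03 m or angle between jar_b's own z axis and vertical above 0.3 rad).
It fails at once if mug is moved over 30 mm or tipped (distance of mug from where it was at the start of the episode above 0.03 m or angle between mug's own z axis and vertical above 0.3 rad).
It also fails if it takes over 45 s, if anything falls off the work surface, if the arm or the gripper's body presses on something with over 40 N, if the wrist force passes 120 N, or if a joint passes its speed limit or range.

ROBOT

A 7-joint arm with a two-finger parallel gripper is mounted at the origin on the work surface. World frame = base frame: x ahead of the robot, y to its left, z up, the work surface at z = 0. Lengths are in m, angles in rad, forces in N, time in s.
With the tool pointing down it reaches from about 0.4 to 0.85 m from the base axis. Payload 10.4 kg.
Tool frame: the origin (TCP) lies between the finger pads; the fingertips stand 11 mm ahead of it and the grasp point (between the pads) lies 8 mm behind it (r.tcp_to_tips is the distance from the TCP to the fingertips, in m); z points along the fingers, y is the line along which they close (so a half turn about z gives the same grasp; the last joint's range is limited). The gripper opens to 87 mm and grips with 3 to 60 N. Pads are 19 mm wide; open, the fingers measure 117 mm over their backs; the gripper's body (75 mm by 190 mm) begins 51 mm behind the grasp point.
Start: joints at [1.219, 0.332, -0.065, 1.46, 0.022, 1.35, -0.088], TCP at [0.202, -0.592, 0.234] pointing down, gripper open.
Joint ranges: [-2.6, 2.6], [-0.5, 2.12], [-1.47, 1.34], [0.16, 2.42], [-1.27, 4.41], [0.06, 2.06], [-2.6, 2.6]. Speed limits (rad/s): [2.22, 2.22, 2.79, 2.79, 3.14, 3.14, 3.14].

INTERFACE

Orientations are given as a unit quaternion [x, y, z, w].
In Python, from bench import r gives the robot as it stands. The module is installed in compiled form; this text tells all that it offers.
- The arm moves only by the shell command python3 -m crank 'ROWS' [FORCE]. ROWS is JSON, a list of rows, each an object of numbers: "claw": the closure, from -1 (fully open) to 1 (shut); "dx", "dy", "dz": the shift along the tool's x, y, z each as a share of 3 cm, from -1 to 1; "ax", "ay", "az": the turn, a rotation vector about the tool's x, y, z each as a share of 6 degrees, from -1 to 1. A call has 1 to 8 rows; each row shifts and turns the commanded pose from where the row before left it, along the tool's axes as they then stand; what a row does not reach is not made up. A row lasts 1/12 s, in which the tool goes at most 41.7 mm and 7.16 degrees, less where a joint would pass 70% of its speed; a pose out of reach is approached as far as the arm can. A call with a number of a shift or a turn outside -1 to 1 is refused whole. A call with a gripper value outside its range is refused whole. The fingers move at their own pace and stop on an object; FORCE is the grip in N (left out, the last holds). Time passes only in rows, so rows that do not move let the fingers close. It gives the time, the measured TCP pose, the force, the opening and the grip force at its end, in the units of the state.
- r.read_state(): the state, without advancing time (a new reading comes with each control period).
- r.camera(name): name is "scene" or "top" or "wrist"; returns a dict with "color" (400x640x3 uint8, red, green, blue), "mtx" (3x3 intrinsics, pixels), "k1" (the pictures are not rectified: a ray, as slopes to the right and down, at radius r is drawn at 1 + k1 r^2 times it, then the intrinsics apply), "R" (3x3) and "t" (3): a world point X has camera coordinates R X + t; the wrist camera has in their place "hand_eye" (4x4, takes a point from camera to tool coordinates, whose origin is the TCP and whose axes are the flange's). Camera axes: x right, y down, z forward; pixel columns grow to the right and rows downward; lengths in m; the calibration is good to about 2 mm. A picture is of the moment at which its call begins: read the wrist's pose just before it. There is no depth.
- r.close_job(): hands the job in; it is judged then, once.
The state is a dict: "time": time; "joint_positions": joint angles; "joint_vel": joint speeds; "joint_torque": joint torques, N m; "ee_pos": TCP position; "eef_rot": TCP orientation; "ft_force": force on the tool from outside, world axes, zero at the start; "torque": the same for the moment, N m; "width": finger opening in m; "grip_force": force on a finger pad.
Only numpy, scipy, OpenCV 4.12 (cv2) and the standard library are available. Lean on these libraries where they do the work, as an engineer would, in place of code of your own. Each camera call takes 0.05 s, during which the arm holds its last target. There are 200 camera calls.

## Working session

There is one attempt and no reset: what is moved stays moved. The work goes in short steps, Python scripts to look and compute and a shell command to move; the robot and the scene stay as the last step left them, time stands still between calls to the robot, and variables do not carry over. Pictures are saved under pics/ and viewed, at most 10 in all, crops included, and the job is handed in when it is done.

```bash
mkdir -p pics; cat > h.py <<'E'
import numpy as np,cv2
from bench import r
def snap(n,f):
    c=r.camera(n); cv2.imwrite('pics/'+f,c['color'][:,:,::-1]); return c
def ray(c,u,v):
    K=np.array(c['mtx']);k=c['k1']
    d=np.array([(u-K[0,2])/K[0,0],(v-K[1,2])/K[1,1]]);s=d.copy()
    for _ in range(20): s=d/(1+k*(s@s))
    return np.array([s[0],s[1],1.])
def pt(c,u,v,z):
    R=np.array(c['R']);t=np.array(c['t']); o=-R.T@t; d=R.T@ray(c,u,v)
    return o+d*(z-o[2])/d[2]
E
python3 - <<'E'
from h import *
import pickle
for n in('top','scene'):
    c=snap(n,n+'0.png'); c=dict(c);c.pop('color');pickle.dump(c,open(n+'.pkl','wb'));print(n,-np.array(c['R']).T@np.array(c['t']))
s=r.read_state();print(s)
E
```

```text
top [ 0.49542514 -0.08880744  1.39290385]
scene [0.9770969  0.3183828  0.97867169]
{'time': 0.1, 'joint_positions': array([ 1.21940828,  0.33281748, -0.06469901,  1.46086063,  0.02162853,
        1.34993207, -0.08850245]), 'joint_vel': array([ 2.30845912e-04, -8.03681075e-04,  1.97720806e-03, -3.21989556e-03,
        8.44912716e-04,  9.30434013e-04, -6.60109696e-05]), 'joint_torque': array([ 8.08223867e-04, -6.24541140e+01,  2.43334437e-02, -3.90720713e+01,
       -6.15210878e-02,  3.64662276e-02,  4.19805622e-05]), 'ee_pos': array([ 0.2016853 , -0.59119924,  0.23282644]), 'eef_rot': array([ 9.86515678e-01,  1.63665455e-01, -1.51864636e-04, -6.42915394e-04]), 'ft_force': array([-0.26909739,  0.63683623,  0.62126245]), 'torque': array([ 0.03278599,  0.00258625, -0.00375423]), 'grip_force': 0.0, 'width': 0.08690350803726143}
```

View pics/top0.png

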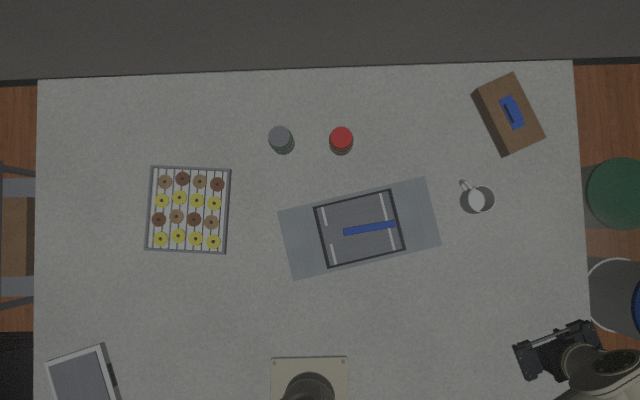

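View pics/scene0.png

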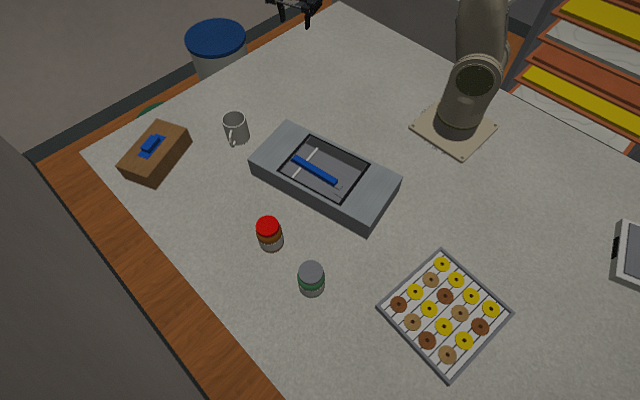

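The top view shows the box window (corners near (314,207), (390,189), (405,249), (328,268)), with the blue handle running from (343,232) to the right edge of the window at (395,224). The tray is near (188,210), with the jars at (280,138) and (341,140) and the mug at (478,200). The scene view agrees. I'll measure next.

```bash
python3 - <<'E'
from h import *
import pickle
c=pickle.load(open('top.pkl','rb'));im=cv2.imread('pics/top0.png')
W=[pt(c,*p,.082)[:2] for p in [(277.5,211),(425,177),(442,244),(294,280)]]
V=[pt(c,*p,.082)[:2] for p in [(314,207),(390,189),(405,249),(328,268)]]
T=[pt(c,*p,.026)[:2] for p in [(151,166),(232,169),(227,254),(145,250)]]
for n,q in(('box',W),('win',V),('tray',T)):
    q=np.array(q);print(n,q.round(3).tolist(),q.mean(0).round(3))
q=np.array(W);a=(q[0]+q[3]-q[1]-q[2]);print('boxyaw',np.degrees(np.arctan2(a[1],a[0])),np.linalg.norm(a)/2)
hs=cv2.cvtColor(im,cv2.COLOR_BGR2HSV);m=cv2.inRange(hs,(100,120,60),(130,255,255));m[:180]=0;m[270:]=0;m[:,:310]=0;m[:,410:]=0
ys,xs=np.nonzero(m);P=np.array([pt(c,x,y,.042)[:2] for x,y in zip(xs,ys)])
mu=P.mean(0);u=np.linalg.svd(P-mu)[2][0];u*=np.sign(u[1]);s=(P-mu)@u
print('handle yaw',np.degrees(np.arctan2(u[1],u[0])),'front',mu+u*s.max(),'grip',mu+u*(s.max()-.035),'vis',np.ptp(s))
for n,p in(('ga',(280,132)),('ra',(341,138))):print(n,pt(c,*p,.11)[:2])
print('mug',pt(c,482,198,.09)[:2])
cr=cv2.resize(im[180:280,270:450],None,fx=4.4,fy=4.4,interpolation=cv2.INTER_CUBIC);cv2.imwrite('pics/crop.png',cv2.convertScaleAbs(cr,alpha=1.8))
E
```

```text
box [[0.549, 0.071], [0.633, -0.357], [0.44, -0.397], [0.351, 0.028]] [ 0.493 -0.164]
win [[0.557, -0.035], [0.602, -0.255], [0.429, -0.291], [0.382, -0.07]] [ 0.492 -0.162]
tray [[0.701, 0.463], [0.683, 0.213], [0.427, 0.233], [0.446, 0.482]] [0.564 0.348]
boxyaw 101.53326603871646 0.4353538231048699
handle yaw 98.0825269317853 front [ 0.4833181  -0.11739201] grip [ 0.48823907 -0.15204434] vis 0.15416220095806776
ga [0.77333039 0.05527585]
ra [ 0.74986934 -0.11835977]
mug [ 0.56721954 -0.51487078]
```

View pics/crop.png

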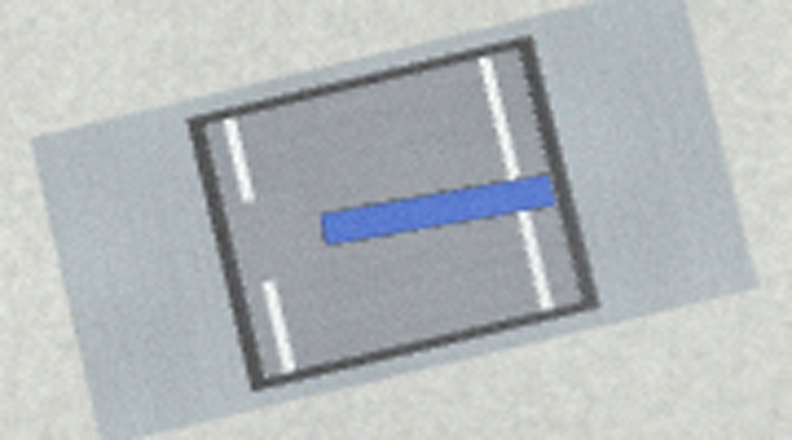

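The turner's grip point is at about (0.488, -0.152) with yaw 98°, and the box yaw is 101.5°. Plan:
1. Grip high on the handle and lift slightly.
2. Slide 50 mm towards the handle end.
3. Tilt the blade up about 25° while raising.
4. Draw it out towards the blade end.

First I'll go above the turner.

```bash
python3 -m crank '[{"claw":-1,"dx":0.9,"dy":-0.7},{"claw":-1,"dx":0.9,"dy":-0.7},{"claw":-1,"dx":0.9,"dy":-0.7},{"claw":-1,"dx":0.9,"dy":-0.7},{"claw":-1,"dx":0.9,"dy":-0.7},{"claw":-1,"dx":0.9,"dy":-0.7},{"claw":-1,"dx":0.9,"dy":-0.7},{"claw":-1,"dx":0.9,"dy":-0.7}]' 30
python3 -m crank '[{"claw":-1,"dx":0.9,"dy":-0.7},{"claw":-1,"dx":0.9,"dy":-0.7},{"claw":-1,"dx":0.9,"dy":-0.7},{"claw":-1,"dx":0.9,"dy":-0.7},{"claw":-1,"dx":0.9,"dy":-0.7},{"claw":-1,"dx":0.9,"dy":-0.7},{"claw":-1,"dx":0.4,"dy":-0.4},{"claw":-1,"az":-1}]'
python3 -m crank '[{"claw":-1,"az":-1},{"claw":-1,"az":-1},{"claw":-1,"az":-1},{"claw":-1,"az":-1},{"claw":-1,"az":-1},{"claw":-1,"az":-1},{"claw":-1,"az":-1},{"claw":-1,"az":-1}]'
python3 -m crank '[{"claw":-1,"az":-1},{"claw":-1,"az":-1},{"claw":-1,"az":-1},{"claw":-1,"az":-1},{"claw":-1},{"claw":-1}]'
cat >> h.py <<'E'
from scipy.spatial.transform import Rotation as Ro
def tool():
    s=r.read_state();return np.array(s['ee_pos']),Ro.from_quat(s['eef_rot']).as_matrix(),s
def to(p,yaw,tilt=0):
    """remaining move in row units: target TCP p, tool x at yaw (deg), tilt = blade up (deg)"""
    t,M,s=tool();y=np.radians(yaw)
    G=Ro.from_euler('z',y).as_matrix()@np.diag([1,-1,-1.])
    G=G@Ro.from_euler('y',tilt,degrees=True).as_matrix()
    print('shift/3cm',(M.T@(np.array(p)-t)/.03).round(2),'turn/6deg',(np.degrees(Ro.from_matrix(M.T@G).as_rotvec())/6).round(2),'F',np.round(s['ft_force'],1),'pos',t.round(4),'t',round(s['time'],2))
E
python3 - <<'E'
from h import *
to([.488,-.152,.2],98)
t,M,s=tool();c=snap('wrist','w0.png');H=np.array(c['hand_eye'])
X=np.eye(4);X[:3,:3]=M;X[:3,3]=t;C=X@H
c=dict(c);c['R']=C[:3,:3].T;c['t']=-C[:3,:3].T@C[:3,3];c.pop('color')
import pickle;pickle.dump(c,open('w0.pkl','wb'))
E
```

```text
shift/3cm [ 13.76 -10.77   1.11] turn/6deg [-1.000e-02 -1.000e-02 -1.319e+01] F [-0.3  0.6  0.6] pos [ 0.2017 -0.5912  0.2328] t 0.1invalid input at $[0]: expected keys claw, dx, dy, dz, ax, ay, az
invalid input at $[0]: expected keys claw, dx, dy, dz, ax, ay, az
invalid input at $[0]: expected keys claw, dx, dy, dz, ax, ay, az
invalid input at $[0]: expected keys claw, dx, dy, dz, ax, ay, az
```

View pics/w0.png

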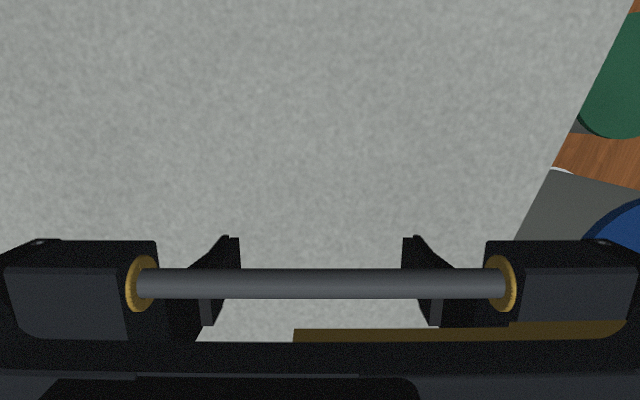

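The moves were refused because every row needs all seven keys, so this picture shows only bare table between the fingers. The body is wide along the closing direction, as assumed. I'll resend with full rows.

```bash
python3 -m crank '[{"claw":-1,"dx":0.9,"dy":-0.7,"dz":0,"ax":0,"ay":0,"az":0},{"claw":-1,"dx":0.9,"dy":-0.7,"dz":0,"ax":0,"ay":0,"az":0},{"claw":-1,"dx":0.9,"dy":-0.7,"dz":0,"ax":0,"ay":0,"az":0},{"claw":-1,"dx":0.9,"dy":-0.7,"dz":0,"ax":0,"ay":0,"az":0},{"claw":-1,"dx":0.9,"dy":-0.7,"dz":0,"ax":0,"ay":0,"az":0},{"claw":-1,"dx":0.9,"dy":-0.7,"dz":0,"ax":0,"ay":0,"az":0},{"claw":-1,"dx":0.9,"dy":-0.7,"dz":0,"ax":0,"ay":0,"az":0},{"claw":-1,"dx":0.9,"dy":-0.7,"dz":0,"ax":0,"ay":0,"az":0}]' 30
python3 -m crank '[{"claw":-1,"dx":0.9,"dy":-0.7,"dz":0,"ax":0,"ay":0,"az":0},{"claw":-1,"dx":0.9,"dy":-0.7,"dz":0,"ax":0,"ay":0,"az":0},{"claw":-1,"dx":0.9,"dy":-0.7,"dz":0,"ax":0,"ay":0,"az":0},{"claw":-1,"dx":0.9,"dy":-0.7,"dz":0,"ax":0,"ay":0,"az":0},{"claw":-1,"dx":0.9,"dy":-0.7,"dz":0,"ax":0,"ay":0,"az":0},{"claw":-1,"dx":0.9,"dy":-0.7,"dz":0,"ax":0,"ay":0,"az":0},{"claw":-1,"dx":0.4,"dy":-0.4,"dz":0,"ax":0,"ay":0,"az":0},{"claw":-1,"dx":0,"dy":0,"dz":0,"ax":0,"ay":0,"az":-1}]'
python3 -m crank '[{"claw":-1,"dx":0,"dy":0,"dz":0,"ax":0,"ay":0,"az":-1},{"claw":-1,"dx":0,"dy":0,"dz":0,"ax":0,"ay":0,"az":-1},{"claw":-1,"dx":0,"dy":0,"dz":0,"ax":0,"ay":0,"az":-1},{"claw":-1,"dx":0,"dy":0,"dz":0,"ax":0,"ay":0,"az":-1},{"claw":-1,"dx":0,"dy":0,"dz":0,"ax":0,"ay":0,"az":-1},{"claw":-1,"dx":0,"dy":0,"dz":0,"ax":0,"ay":0,"az":-1},{"claw":-1,"dx":0,"dy":0,"dz":0,"ax":0,"ay":0,"az":-1},{"claw":-1,"dx":0,"dy":0,"dz":0,"ax":0,"ay":0,"az":-1}]'
python3 -m crank '[{"claw":-1,"dx":0,"dy":0,"dz":0,"ax":0,"ay":0,"az":-1},{"claw":-1,"dx":0,"dy":0,"dz":0,"ax":0,"ay":0,"az":-1},{"claw":-1,"dx":0,"dy":0,"dz":0,"ax":0,"ay":0,"az":-1},{"claw":-1,"dx":0,"dy":0,"dz":0,"ax":0,"ay":0,"az":-1},{"claw":-1,"dx":0,"dy":0,"dz":0,"ax":0,"ay":0,"az":0},{"claw":-1,"dx":0,"dy":0,"dz":0,"ax":0,"ay":0,"az":0}]'
cat >> h.py <<'E'
import pickle
def wsnap(f):
    t,M,s=tool();c=dict(snap('wrist',f));H=np.array(c['hand_eye'])
    X=np.eye(4);X[:3,:3]=M;X[:3,3]=t;C=X@H
    c['R']=C[:3,:3].T;c['t']=-C[:3,:3].T@C[:3,3];return c
E
python3 - <<'E'
from h import *
to([.488,-.152,.2],98)
c=wsnap('w1.png');c.pop('color');pickle.dump(c,open('w1.pkl','wb'))
E
```

```text
time: 0.82
ee_pos: [0.3525, -0.3612, 0.2335]
eef_rot: [0.987, 0.164, -0.0, 0.0]
ft_force: [1.4, -0.7, 0.6]
width: 0.0872
grip_force: 0.0
time: 1.48
ee_pos: [0.474, -0.1712, 0.2335]
eef_rot: [0.976, 0.217, 0.0, -0.001]
ft_force: [0.4, -0.1, -0.0]
width: 0.0871
grip_force: 0.0
time: 2.15
ee_pos: [0.472, -0.1759, 0.2333]
eef_rot: [0.803, 0.596, -0.0, -0.0]
ft_force: [-0.0, 0.1, 1.3]
width: 0.0869
grip_force: 0.0
time: 2.65
ee_pos: [0.472, -0.176, 0.2334]
eef_rot: [0.665, 0.747, -0.0, -0.0]
ft_force: [-0.1, 0.2, 0.1]
width: 0.0867
grip_force: 0.0
shift/3cm [0.73 0.62 1.11] turn/6deg [-0.   -0.   -0.23] F [-0.1  0.2  0.1] pos [ 0.472  -0.176   0.2334] t 2.65
```

View pics/w1.png

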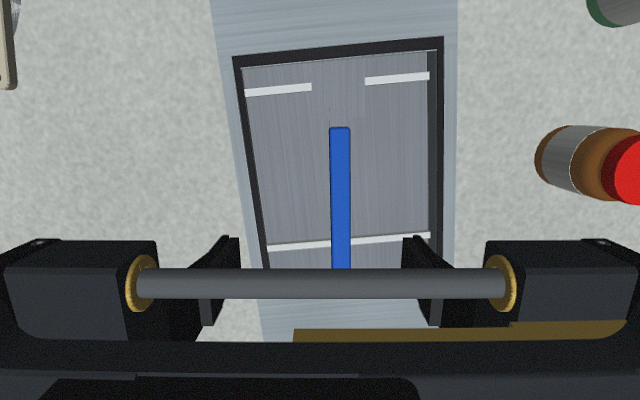

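The wrist view shows the handle's front end at (330–350, 127), running down to (331–351, 268). The window's blade-side edge runs from (233,57) to (443,37). Next I'll refine the measurement.

```bash
python3 - <<'E'
from h import *
c=pickle.load(open('w1.pkl','rb'))
f=(pt(c,330,127,.042)+pt(c,350,127,.042))/2; b=(pt(c,331,266,.042)+pt(c,351,266,.042))/2
u=(f-b)/np.linalg.norm(f-b);g=f-.035*u
print('front',f,'yaw',np.degrees(np.arctan2(u[1],u[0])),'grip',g, 'width',np.linalg.norm(pt(c,330,127,.042)-pt(c,350,127,.042)))
w=[pt(c,*p,.082)[:2] for p in [(241,67),(438,49)]];print('win inner far',w,np.linalg.norm(w[0]-w[1]))
e=w[0]-w[1];print('box yaw',np.degrees(np.arctan2(e[1],e[0]))-90+0, 'win centre',(w[0]+w[1])/2)
ax=np.array([np.cos(np.radians(101.6)),np.sin(np.radians(101.6))]);print((w[0]+w[1])/2-.105*ax)
to([g[0],g[1],.1],np.degrees(np.arctan2(u[1],u[0])))
E
```

```text
front [ 0.48657856 -0.11556164  0.042     ] yaw 97.93642878248903 grip [ 0.49141116 -0.15022641  0.042     ] width 0.020487293617302768
win inner far [array([ 0.39214759, -0.07350436]), array([ 0.55920656, -0.03927364])] 0.17052988571865796
box yaw -258.42026082239096 win centre [ 0.47567707 -0.056389  ]
[ 0.49679025 -0.1592444 ]
shift/3cm [0.78 0.74 4.45] turn/6deg [-0.   -0.   -0.22] F [ 0.1 -0.3 -0.2] pos [ 0.472  -0.176   0.2334] t 2.7
```

```bash
python3 -m crank '[{"claw":-1,"dx":0.77,"dy":0.69,"dz":0,"ax":0,"ay":0,"az":-0.22},{"claw":-1,"dx":0,"dy":0,"dz":0.9,"ax":0,"ay":0,"az":0},{"claw":-1,"dx":0,"dy":0,"dz":0.9,"ax":0,"ay":0,"az":0},{"claw":-1,"dx":0,"dy":0,"dz":0.9,"ax":0,"ay":0,"az":0},{"claw":-1,"dx":0,"dy":0,"dz":0.9,"ax":0,"ay":0,"az":0},{"claw":-1,"dx":0,"dy":0,"dz":0.8,"ax":0,"ay":0,"az":0},{"claw":-1,"dx":0,"dy":0,"dz":0,"ax":0,"ay":0,"az":0},{"claw":-1,"dx":0,"dy":0,"dz":0,"ax":0,"ay":0,"az":0}]'
python3 - <<'E'
from h import *
to([.4905,-.151,.029],98)
wsnap('w2.png')
E
```

```text
time: 3.37
ee_pos: [0.4894, -0.1503, 0.1012]
eef_rot: [0.656, 0.755, -0.0, -0.001]
ft_force: [0.3, 0.9, 0.1]
width: 0.0872
grip_force: 0.0
shift/3cm [-0.03  0.04  2.41] turn/6deg [-0.02 -0.01  0.01] F [0.3 0.9 0.1] pos [ 0.4894 -0.1503  0.1012] t 3.37
```

View pics/w2.png

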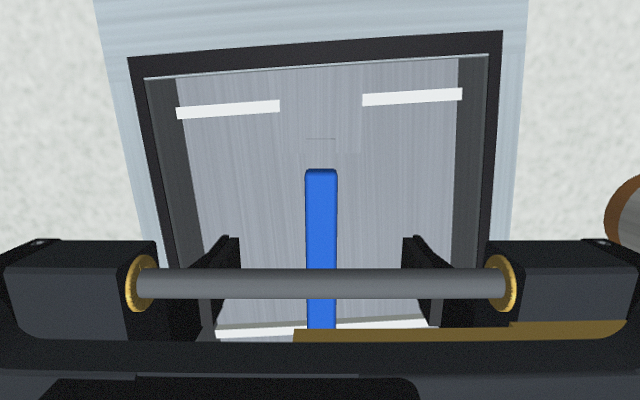

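The handle sits centred between the fingers (columns 305–337, finger gap centre about 321), so I'll descend and close.

```bash
python3 -m crank '[{"claw":-1,"dx":0,"dy":0,"dz":0.6,"ax":0,"ay":0,"az":0},{"claw":-1,"dx":0,"dy":0,"dz":0.6,"ax":0,"ay":0,"az":0},{"claw":-1,"dx":0,"dy":0,"dz":0.6,"ax":0,"ay":0,"az":0},{"claw":-1,"dx":0,"dy":0,"dz":0.6,"ax":0,"ay":0,"az":0},{"claw":-1,"dx":0,"dy":0,"dz":0,"ax":0,"ay":0,"az":0},{"claw":-1,"dx":0,"dy":0,"dz":0,"ax":0,"ay":0,"az":0}]' 
python3 -m crank '[{"claw":1,"dx":0,"dy":0,"dz":0,"ax":0,"ay":0,"az":0},{"claw":1,"dx":0,"dy":0,"dz":0,"ax":0,"ay":0,"az":0},{"claw":1,"dx":0,"dy":0,"dz":0,"ax":0,"ay":0,"az":0},{"claw":1,"dx":0,"dy":0,"dz":0,"ax":0,"ay":0,"az":0},{"claw":1,"dx":0,"dy":0,"dz":0,"ax":0,"ay":0,"az":0},{"claw":1,"dx":0,"dy":0,"dz":0,"ax":0,"ay":0,"az":0},{"claw":1,"dx":0,"dy":0,"dz":0,"ax":0,"ay":0,"az":0},{"claw":1,"dx":0,"dy":0,"dz":0,"ax":0,"ay":0,"az":0}]' 45
cat > plan.py <<'E'
from h import *
# waypoints: grip xg,zg in the box frame (m), blade-up tilt th (deg); yaw = box yaw
def clear(xg,zg,th):
    a=np.radians(th);u=np.array([np.cos(a),np.sin(a)]);n=np.array([-np.sin(a),np.cos(a)])
    s=np.linspace(-.155,.125,561)
    top=np.where(s<=.035,.012,-.008)
    P=np.array([[xg,zg]+k*u+h*n for k,t in zip(s,top) for h in np.linspace(-.012,t,7)])
    x,z=P.T;d=[(z-.010).min(),.215-np.abs(x[z<.08]).max()]
    # cover slabs |x|>.105, z .078-.082
    dx=np.maximum(.105-np.abs(x),0);dz=np.maximum(np.maximum(.078-z,z-.082),0);d.append(np.hypot(dx,dz).min())
    B=np.array([[xg,zg]+k*u+(.007+.051)*n for k in(-.0375,.0375)]);d.append(B[:,1].min()-.082)
    return np.round(np.array(d)*1e3).astype(int)
def path(wp,n=6):
    for a,b in zip(wp,wp[1:]):
        D=np.array([clear(*(np.array(a)+(np.array(b)-a)*i/n)) for i in range(n+1)]);print(a,'->',b,'floor,wall,cover,body',D.min(0))
if __name__=='__main__':
    path([(.010,.030,0),(.010,.045,0),(-.04,.045,0),(-.04,.060,12),(-.03,.095,25),(.07,.1,25),(.08,.2,25)])
E
python3 plan.py
python3 -c "
from h import *
to([.4905,-.151,.029],98)"
```

```text
time: 3.92
ee_pos: [0.4906, -0.1508, 0.0308]
eef_rot: [0.655, 0.755, 0.0, 0.0]
ft_force: [0.0, -0.2, 1.0]
width: 0.0868
grip_force: 0.0
time: 4.58
ee_pos: [0.4899, -0.1506, 0.0296]
eef_rot: [0.655, 0.756, -0.0, 0.0]
ft_force: [-0.5, -0.3, -0.0]
width: 0.0418
grip_force: 0.0
(0.01, 0.03, 0) -> (0.01, 0.045, 0) floor,wall,cover,body [ 8 70 21  6]
(0.01, 0.045, 0) -> (-0.04, 0.045, 0) floor,wall,cover,body [23 20 21 21]
(-0.04, 0.045, 0) -> (-0.04, 0.06, 12) floor,wall,cover,body [ 6 20 19 21]
(-0.04, 0.06, 12) -> (-0.03, 0.095, 25) floor,wall,cover,body [ 6 21  4 27]
(-0.03, 0.095, 25) -> (0.07, 0.1, 25) floor,wall,cover,body [ 9 39  4 50]
shift/3cm [-0.02  0.02  0.02] turn/6deg [-0.    0.    0.03] F [-0.5 -0.3 -0. ] pos [ 0.4899 -0.1506  0.0296] t 4.58Traceback (most recent call last):
  File "plan.py", line 17, in <module>
    path([(.010,.030,0),(.010,.045,0),(-.04,.045,0),(-.04,.060,12),(-.03,.095,25),(.07,.1,25),(.08,.2,25)])
    ~~~~^^^^^^^^^^^^^^^^^^^^^^^^^^^^^^^^^^^^^^^^^^^^^^^^^^^^^^^^^^^^^^^^^^^^^^^^^^^^^^^^^^^^^^^^^^^^^^^^^^^
  File "plan.py", line 15, in path
    D=np.array([clear(*(np.array(a)+(np.array(b)-a)*i/n)) for i in range(n+1)]);print(a,'->',b,'floor,wall,cover,body',D.min(0))
                ~~~~~^^^^^^^^^^^^^^^^^^^^^^^^^^^^^^^^^^^^
  File "plan.py", line 8, in clear
    x,z=P.T;d=[(z-.010).min(),.215-np.abs(x[z<.08]).max()]
                                   ~~~~~~~~~~~~~~~~~~~~^^
    return umr_maximum(a, axis, None, out, keepdims, initial, where)
ValueError: zero-size array to reduction operation maximum which has no identity
```

```bash
python3 -m crank '[{"claw":1,"dx":0,"dy":0,"dz":0,"ax":0,"ay":0,"az":0},{"claw":1,"dx":0,"dy":0,"dz":0,"ax":0,"ay":0,"az":0},{"claw":1,"dx":0,"dy":0,"dz":0,"ax":0,"ay":0,"az":0},{"claw":1,"dx":0,"dy":0,"dz":0,"ax":0,"ay":0,"az":0},{"claw":1,"dx":0,"dy":0,"dz":0,"ax":0,"ay":0,"az":0},{"claw":1,"dx":0,"dy":0,"dz":0,"ax":0,"ay":0,"az":0}]' 45
sed -i 's/np.abs(x\[z<.08\]).max()/np.abs(x[z<.08]).max(initial=0)/' plan.py
python3 - <<'E'
from plan import *
path([(.010,.045,0),(-.04,.045,0),(-.04,.066,12),(-.025,.085,21),(0,.092,23),(.025,.1,25),(.065,.1,25),(.075,.2,25)])
# best zg,th per xg
for xg in(-.04,-.03,-.02,-.01,0,.02,.04,.06,.07):
    b=max((min(clear(xg,z,t)),z,t) for z in np.arange(.045,.12,.003) for t in range(10,32));print(xg,b)
E
```

```text
time: 5.08
ee_pos: [0.4899, -0.1506, 0.0295]
eef_rot: [0.655, 0.756, -0.0, -0.0]
ft_force: [0.6, 0.7, 0.1]
width: 0.0217
grip_force: 45.0
(0.01, 0.045, 0) -> (-0.04, 0.045, 0) floor,wall,cover,body [23 20 21 21]
(-0.04, 0.045, 0) -> (-0.04, 0.066, 12) floor,wall,cover,body [12 20 13 21]
(-0.04, 0.066, 12) -> (-0.025, 0.085, 21) floor,wall,cover,body [ 8 21 10 33]
(-0.025, 0.085, 21) -> (0, 0.092, 23) floor,wall,cover,body [ 8 41 10 44]
(0, 0.092, 23) -> (0.025, 0.1, 25) floor,wall,cover,body [10 68 16 49]
(0.025, 0.1, 25) -> (0.065, 0.1, 25) floor,wall,cover,body [14 94 21 55]
(0.065, 0.1, 25) -> (0.075, 0.2, 25) floor,wall,cover,body [ 14 134  21  55]
-0.04 (np.int64(14), np.float64(0.06300000000000001), 10)
-0.03 (np.int64(12), np.float64(0.07200000000000002), 14)
-0.02 (np.int64(13), np.float64(0.07500000000000002), 15)
-0.01 (np.int64(14), np.float64(0.07800000000000003), 16)
0 (np.int64(15), np.float64(0.08400000000000003), 18)
0.02 (np.int64(18), np.float64(0.11100000000000006), 28)
0.04 (np.int64(22), np.float64(0.11700000000000006), 28)
0.06 (np.int64(27), np.float64(0.11700000000000006), 26)
0.07 (np.int64(31), np.float64(0.11700000000000006), 25)
```

Gripped at 21.7 mm opening and 45 N. Now I'll lift 15 mm, turn in line with the box and slide 50 mm towards the handle end.

```bash
python3 -m crank '[{"claw":1,"dx":0,"dy":0,"dz":-0.25,"ax":0,"ay":0,"az":0},{"claw":1,"dx":0,"dy":0,"dz":-0.25,"ax":0,"ay":0,"az":0},{"claw":1,"dx":0,"dy":0.1,"dz":0,"ax":0,"ay":0,"az":-0.6},{"claw":1,"dx":-0.4,"dy":0,"dz":0,"ax":0,"ay":0,"az":0},{"claw":1,"dx":-0.4,"dy":0,"dz":0,"ax":0,"ay":0,"az":0},{"claw":1,"dx":-0.4,"dy":0,"dz":0,"ax":0,"ay":0,"az":0},{"claw":1,"dx":-0.4,"dy":0,"dz":0,"ax":0,"ay":0,"az":0},{"claw":1,"dx":0,"dy":0,"dz":0,"ax":0,"ay":0,"az":0}]' 
cat >> h.py <<'E'
AX=np.array([-.201,.980]);C0=np.array([.495,-.161])
def tob(xg,zg,th):
    p=C0+xg*AX; to([p[0],p[1],zg],101.6,th)
    t,M,s=tool();print('now xg',round((t[:2]-C0)@AX,4),'zg',t[2].round(4),'width',s['width'],s['grip_force'])
E
python3 - <<'E'
from h import *
tob(-.04,.066,12)
wsnap('w3.png')
E
```

```text
time: 5.75
ee_pos: [0.5026, -0.2011, 0.0444]
eef_rot: [0.633, 0.774, -0.0, 0.0]
ft_force: [0.7, -0.2, -1.3]
width: 0.0216
grip_force: 45.0
shift/3cm [ 0.03  0.02 -0.72] turn/6deg [-0.    2.01 -0.02] F [ 0.7 -0.2 -1.3] pos [ 0.5026 -0.2011  0.0444] t 5.75
now xg -0.0408 zg 0.0444 width 0.02163920462779762 44.9983393214643
```

View pics/w3.png

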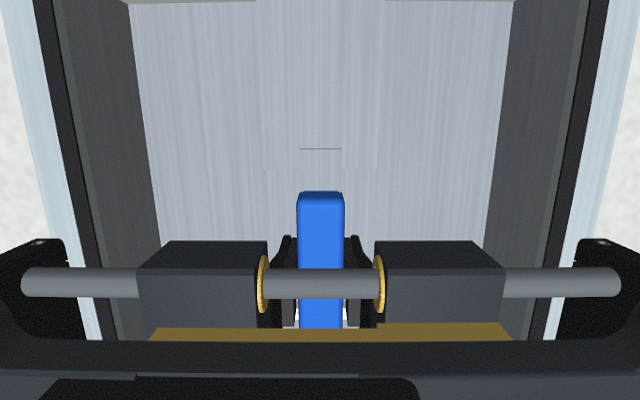

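The turner moved with the grip: the handle is at columns 298–344, parallel to the box. Now I'll tilt the blade up while rising.

```bash
python3 -m crank '[{"claw":1,"dx":0,"dy":0,"dz":-0.24,"ax":0,"ay":0.5,"az":0},{"claw":1,"dx":0,"dy":0,"dz":-0.24,"ax":0,"ay":0.5,"az":0},{"claw":1,"dx":0.06,"dy":0,"dz":-0.24,"ax":0,"ay":0.5,"az":0},{"claw":1,"dx":0.08,"dy":0.02,"dz":0,"ax":0,"ay":0.5,"az":0},{"claw":1,"dx":0,"dy":0,"dz":0,"ax":0,"ay":0,"az":0},{"claw":1,"dx":0,"dy":0,"dz":0,"ax":0,"ay":0,"az":0}]'
python3 - <<'E'
from h import *
tob(-.02,.077,16)
tob(0,.086,19)
E
```

```text
time: 6.3
ee_pos: [0.5025, -0.1942, 0.0661]
eef_rot: [0.628, 0.771, 0.066, -0.081]
ft_force: [0.4, 1.0, -0.3]
width: 0.0218
grip_force: 45.0
shift/3cm [ 0.53 -0.02 -0.26] turn/6deg [-0.01  0.67  0.01] F [ 0.4  1.  -0.3] pos [ 0.5025 -0.1942  0.0661] t 6.3
now xg -0.034 zg 0.0661 width 0.02181309463258861 44.99881759285927
shift/3cm [ 1.25 -0.02 -0.41] turn/6deg [-0.01  1.17  0.01] F [ 0.4  1.  -0.3] pos [ 0.5025 -0.1942  0.0661] t 6.3
now xg -0.034 zg 0.0661 width 0.02181309463258861 44.99881759285927
```

```bash
python3 -m crank '[{"claw":1,"dx":0.26,"dy":0,"dz":-0.13,"ax":0,"ay":0.33,"az":0},{"claw":1,"dx":0.27,"dy":0,"dz":-0.13,"ax":0,"ay":0.33,"az":0},{"claw":1,"dx":0.36,"dy":0,"dz":-0.08,"ax":0,"ay":0.25,"az":0},{"claw":1,"dx":0.36,"dy":0,"dz":-0.08,"ax":0,"ay":0.25,"az":0},{"claw":1,"dx":0,"dy":0,"dz":0,"ax":0,"ay":0,"az":0},{"claw":1,"dx":0,"dy":0,"dz":0,"ax":0,"ay":0,"az":0}]'
python3 - <<'E'
from h import *
tob(.025,.105,26)
tob(.06,.115,26)
snap('scene','s1.png')
im=cv2.imread('pics/s1.png')[80:260,200:460];cv2.imwrite('pics/s1c.png',cv2.resize(im,None,fx=3,fy=3))
E
```

```text
time: 6.8
ee_pos: [0.4959, -0.1612, 0.0887]
eef_rot: [0.622, 0.766, 0.104, -0.127]
ft_force: [0.7, -0.6, -1.8]
width: 0.0222
grip_force: 45.0
shift/3cm [ 0.98 -0.03 -0.24] turn/6deg [-0.01  1.18  0.03] F [ 0.7 -0.6 -1.8] pos [ 0.4959 -0.1612  0.0887] t 6.8
now xg -0.0004 zg 0.0887 width 0.02221779150009013 44.99878163449466
shift/3cm [ 2.19 -0.02 -0.18] turn/6deg [-0.01  1.18  0.03] F [ 0.7 -0.6 -1.8] pos [ 0.4959 -0.1612  0.0887] t 6.8
now xg -0.0004 zg 0.0887 width 0.02221779150009013 44.99878163449466
```

View pics/s1c.png

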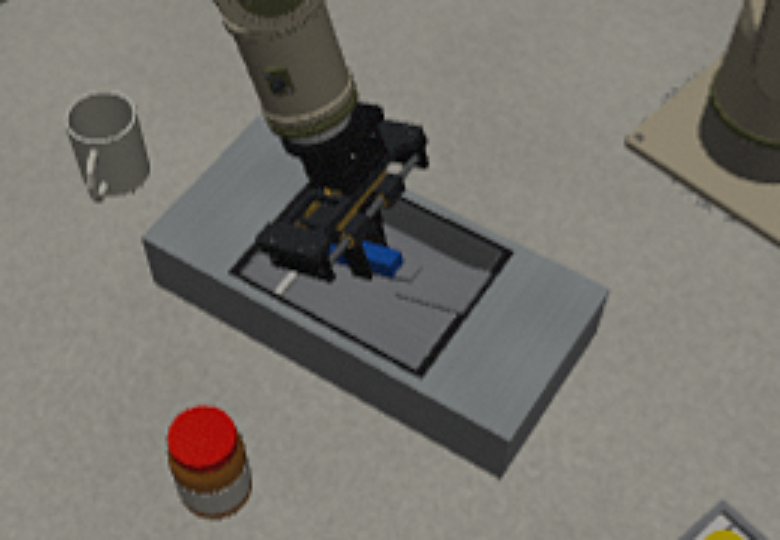

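The turner is tilted in the grip and the blade is out over the window's left edge (around (460,315) in the crop); forces are small. I'll check for slip in the wrist view numerically against w3.

```bash
python3 - <<'E'
from h import *
wsnap('w4.png')
for f in('w3','w4'):
    hs=cv2.cvtColor(cv2.imread(f'pics/{f}.png'),cv2.COLOR_BGR2HSV);m=cv2.inRange(hs,(100,120,60),(130,255,255))
    n,l,s,_=cv2.connectedComponentsWithStats(m);print(f,s[1+np.argmax(s[1:,4])])
a=cv2.imread('pics/w3.png');b=cv2.imread('pics/w4.png')
cv2.imwrite('pics/cmp.png',np.hstack([a[:340,200:440],b[:340,200:440]]))
E
```

```text
w3 [ 296  191   49   78 3626]
w4 [ 296  192   49   77 3591]
```

View pics/cmp.png

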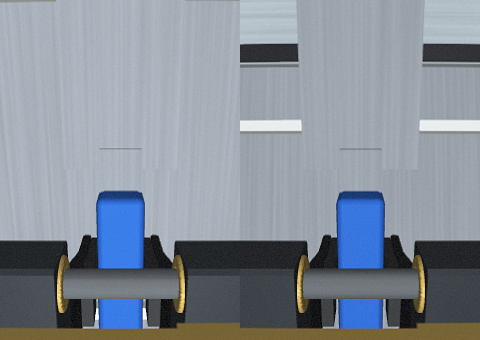

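There is no slip: the handle front is at row 191/192 in both pictures. On the right the blade clearly passes over the window's black edge. I'll draw on.

```bash
python3 -m crank '[{"claw":1,"dx":0.25,"dy":0,"dz":-0.1,"ax":0,"ay":0.3,"az":0},{"claw":1,"dx":0.25,"dy":0,"dz":-0.1,"ax":0,"ay":0.3,"az":0},{"claw":1,"dx":0.25,"dy":0,"dz":-0.1,"ax":0,"ay":0.3,"az":0},{"claw":1,"dx":0.3,"dy":0,"dz":0,"ax":0,"ay":0.3,"az":0},{"claw":1,"dx":0.5,"dy":0,"dz":0,"ax":0,"ay":0,"az":0},{"claw":1,"dx":0.6,"dy":0,"dz":0,"ax":0,"ay":0,"az":0},{"claw":1,"dx":0,"dy":0,"dz":0,"ax":0,"ay":0,"az":0},{"claw":1,"dx":0,"dy":0,"dz":0,"ax":0,"ay":0,"az":0}]'
python3 - <<'E'
from plan import *
tob(.07,.21,26)
t,M,s=tool();x=(t[:2]-C0)@AX;print(clear(x,t[2],26)); path([(x,t[2],26),(.07,.21,26)])
E
```

```text
time: 7.57
ee_pos: [0.4846, -0.1058, 0.124]
eef_rot: [0.614, 0.756, 0.143, -0.175]
ft_force: [0.2, -0.2, -1.5]
width: 0.0219
grip_force: 45.0
shift/3cm [ 1.68 -0.02 -2.37] turn/6deg [-0.01 -0.02  0.04] F [ 0.2 -0.2 -1.5] pos [ 0.4846 -0.1058  0.124 ] t 7.57
now xg 0.0562 zg 0.124 width 0.021921673170596657 44.99881613999605
[ 35 127  20  78]
(np.float64(0.0561766645988945), np.float64(0.12398409245854917), 26) -> (0.07, 0.21, 26) floor,wall,cover,body [ 35 127  19  78]
```

Clear to rise; then I'll level off and move to the tray.

```bash
python3 -m crank '[{"claw":1,"dx":0.42,"dy":0,"dz":-0.6,"ax":0,"ay":0,"az":0},{"claw":1,"dx":0.42,"dy":0,"dz":-0.6,"ax":0,"ay":0,"az":0},{"claw":1,"dx":0.42,"dy":0,"dz":-0.6,"ax":0,"ay":0,"az":0},{"claw":1,"dx":0.42,"dy":0,"dz":-0.57,"ax":0,"ay":0,"az":0},{"claw":1,"dx":0.3,"dy":0,"dz":-0.4,"ax":0,"ay":-0.7,"az":0},{"claw":1,"dx":0,"dy":0,"dz":0,"ax":0,"ay":-0.9,"az":0},{"claw":1,"dx":0,"dy":0,"dz":0,"ax":0,"ay":-0.9,"az":0},{"claw":1,"dx":0,"dy":0,"dz":0,"ax":0,"ay":-0.9,"az":0}]'
python3 -m crank '[{"claw":1,"dx":0,"dy":0,"dz":0,"ax":0,"ay":-0.9,"az":0},{"claw":1,"dx":0,"dy":0,"dz":0,"ax":0,"ay":0,"az":0},{"claw":1,"dx":0,"dy":0,"dz":0,"ax":0,"ay":0,"az":0}]'
python3 - <<'E'
from h import *
y=np.radians(101.6);b=np.array([.564,.348])-.085*np.array([np.cos(y),np.sin(y)])
to([b[0],b[1],.2],101.6,0)
E
```

```text
time: 8.23
ee_pos: [0.4815, -0.0914, 0.2248]
eef_rot: [0.631, 0.775, 0.031, -0.036]
ft_force: [0.3, 0.4, -2.1]
width: 0.0216
grip_force: 45.0
time: 8.48
ee_pos: [0.4809, -0.0899, 0.2243]
eef_rot: [0.63, 0.776, 0.002, -0.003]
ft_force: [-0.8, 0.6, -1.4]
width: 0.0215
grip_force: 45.0
shift/3cm [10.88  5.7   0.89] turn/6deg [-0.   -0.07  0.05] F [-0.8  0.6 -1.4] pos [ 0.4809 -0.0899  0.2243] t 8.48
```

```bash
python3 -m crank '[{"claw":1,"dx":0.9,"dy":0.47,"dz":0,"ax":0,"ay":0,"az":0},{"claw":1,"dx":0.9,"dy":0.47,"dz":0,"ax":0,"ay":0,"az":0},{"claw":1,"dx":0.9,"dy":0.47,"dz":0,"ax":0,"ay":0,"az":0},{"claw":1,"dx":0.9,"dy":0.47,"dz":0,"ax":0,"ay":0,"az":0},{"claw":1,"dx":0.9,"dy":0.47,"dz":0,"ax":0,"ay":0,"az":0},{"claw":1,"dx":0.9,"dy":0.47,"dz":0,"ax":0,"ay":0,"az":0},{"claw":1,"dx":0.9,"dy":0.47,"dz":0,"ax":0,"ay":0,"az":0},{"claw":1,"dx":0.9,"dy":0.47,"dz":0,"ax":0,"ay":0,"az":0}]'
python3 -m crank '[{"claw":1,"dx":0.9,"dy":0.47,"dz":0.1,"ax":0,"ay":0,"az":0},{"claw":1,"dx":0.9,"dy":0.47,"dz":0.2,"ax":0,"ay":0,"az":0},{"claw":1,"dx":0.9,"dy":0.47,"dz":0.2,"ax":0,"ay":0,"az":0},{"claw":1,"dx":0.6,"dy":0.3,"dz":0.2,"ax":0,"ay":0,"az":0},{"claw":1,"dx":0.3,"dy":0.2,"dz":0.2,"ax":0,"ay":0,"az":0},{"claw":1,"dx":0,"dy":0,"dz":0,"ax":0,"ay":0,"az":0},{"claw":1,"dx":0,"dy":0,"dz":0,"ax":0,"ay":0,"az":0},{"claw":1,"dx":0,"dy":0,"dz":0,"ax":0,"ay":0,"az":0}]'
python3 - <<'E'
from h import *
y=np.radians(101.6);b=np.array([.564,.348])-.085*np.array([np.cos(y),np.sin(y)])
to([b[0],b[1],.2],101.6,0)
snap('scene','s2.png')
E
```

```text
time: 9.15
ee_pos: [0.5483, 0.1429, 0.2244]
eef_rot: [0.632, 0.775, 0.002, -0.004]
ft_force: [0.7, -0.9, -0.8]
width: 0.0215
grip_force: 45.0
time: 9.82
ee_pos: [0.5823, 0.2588, 0.1989]
eef_rot: [0.632, 0.775, 0.001, -0.003]
ft_force: [0.2, -0.6, -1.3]
width: 0.0221
grip_force: 45.0
shift/3cm [ 0.2   0.   -0.04] turn/6deg [-0.01 -0.05  0.  ] F [ 0.2 -0.6 -1.3] pos [0.5823 0.2588 0.1989] t 9.82
```

View pics/s2.png

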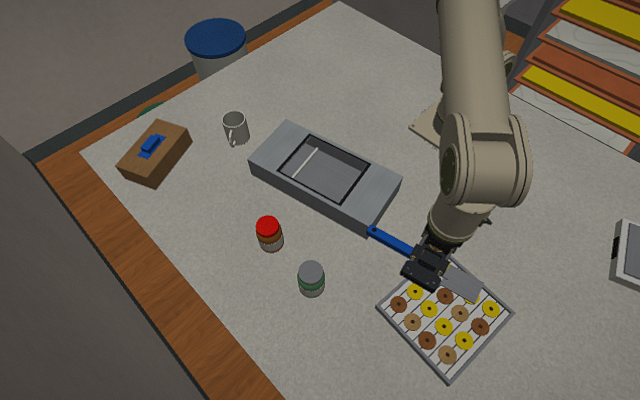

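The turner is level above the tray, with the handle to the right, the blade at about (462,284), and the jars and mug in their original places. A small nudge and settle, then I'll hand in.

```bash
python3 -m crank '[{"claw":1,"dx":0.1,"dy":0,"dz":0,"ax":0,"ay":0,"az":0},{"claw":1,"dx":0.1,"dy":0,"dz":0,"ax":0,"ay":0,"az":0},{"claw":1,"dx":0,"dy":0,"dz":0,"ax":0,"ay":0,"az":0},{"claw":1,"dx":0,"dy":0,"dz":0,"ax":0,"ay":0,"az":0},{"claw":1,"dx":0,"dy":0,"dz":0,"ax":0,"ay":0,"az":0},{"claw":1,"dx":0,"dy":0,"dz":0,"ax":0,"ay":0,"az":0},{"claw":1,"dx":0,"dy":0,"dz":0,"ax":0,"ay":0,"az":0},{"claw":1,"dx":0,"dy":0,"dz":0,"ax":0,"ay":0,"az":0}]' && python3 -c "
from bench import r
print(r.close_job())"
```

```text
time: 10.53
ee_pos: [0.5805, 0.2669, 0.1991]
eef_rot: [0.631, 0.776, 0.002, -0.002]
ft_force: [-0.3, -0.2, -0.8]
width: 0.0218
grip_force: 45.0
the job is handed in; nothing more can be done
None
```

I drew the turner out through the window and handed the job in at 10.5 s, with it held level and still about 0.2 m above the table and its blade over the middle of the tray; the jars and mug look unmoved in the last picture, and no verdict came back.

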